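# Close the solvent bottle that was left open

### The arm

A 7-joint arm with a two-finger parallel gripper is mounted at the origin on a cart in front of the work surface, level with it; the furniture and walls round the work are solid. World frame = base frame: x ahead of the robot, y to its left, z up, the work surface at z = 0. Lengths are in m, angles in rad, forces in N, time in s.
With the tool pointing down it reaches from about 0.4 to 0.85 m from the base axis. Payload 4.5 kg.
Tool frame: the origin (TCP) lies where the fingers leave the gripper's body, on its centre line; the fingertips stand 64 mm ahead of it and the grasp point (between the pads) lies 45 mm ahead of it; z points along the fingers, y is the line along which they close (so a half turn about z gives the same grasp; the last joint's range is limited). The gripper opens to 88 mm and grips with 3 to 60 N. Pads are 18 mm wide; open, the fingers measure 123 mm over their backs; the gripper's body (75 mm by 187 mm) begins 45 mm behind the grasp point.
Start: joints at [0.034, 0.689, -0.195, 1.565, 0.157, 0.902, -0.215], TCP at [0.625, 0, 0.303] pointing down, gripper open.
Joint ranges: [-3.01, 3.01], [-0.46, 2.08], [-1.47, 1.51], [0.13, 2.56], [-1, 4.14], [0.04, 2.09], [-2.66, 2.66]. Speed limits (rad/s): [2.57, 2.57, 3.14, 3.14, 3.14, 3.14, 3.14].

### API

Orientations are given as a unit quaternion [x, y, z, w].
In Python, from plant import r gives the robot as it stands.
- The arm moves only by the tool play_rows, never from a script. Its arguments are lists of equal length, an entry for each row: "translation": the shift along the tool's x, y, z in m, a list of three; "delta_rot": the turn, a rotation vector about the tool's x, y, z in degrees, a list of three; "grip": the opening, from -1 (shut) to 1 (fully open). In form: {"translation": [[x, y, z], ...], "delta_rot": [[rx, ry, rz], ...], "grip": [grip, ...]}. A call has 1 to 20 rows; each row shifts and turns the commanded pose from where the row before left it, along the tool's axes as they then stand; what a row does not reach is not made up. A row lasts 1/8 s, in which the tool goes at most 62.5 mm and 10.7 degrees, less where a joint would pass 70% of its speed; a pose out of reach is approached as far as the arm can. A call with a gripper value outside its range is refused whole. The fingers move at their own pace and stop on an object; "squeeze" is the grip in N (left out, the last holds). Time passes only in rows, so rows that do not move let the fingers close. It gives the time, the measured TCP pose, the force, the opening and the grip force at its end, in the units of the state.
- r.get_state(): the state, without advancing time (a new reading comes with each control period).
- r.snapshot(name): name is "scene" or "side" or "wrist"; returns the picture (384x512x3 uint8, blue, green, red); there is no depth.
- r.get_calibration(name): a dict with "intrinsics" (3x3 intrinsics, pixels), "eye" and "rotation" of the camera in the world. Camera axes: x right, y up, looking along -z (the intrinsics and any distortion apply to the point x, -y, -z); pixel columns grow to the right and rows downward; lengths in m; the calibration is good to about 2 mm. A picture is of the moment at which its call begins: read the wrist's pose just before it. get_calibration takes no time and is no camera call; for the wrist camera it gives the pose at the moment of the call.
- r.finish_job(): hands the job in; it is judged then, once.
Trained networks look in the newest picture that a camera, given by its name, has taken for a name from the list of things; names that differ only in an ending like _2 or _b are one class to them, and where a whole thing is asked for, a point or a joint stands for the part that bears it (a point fixed in the world has none). Each returns a list of dicts, best first, with "confidence" (0 to 1); they miss things now and then, are a little off and sometimes report something else, mostly with a low value. They report only what shows in the picture. A call takes as long as a camera call. They do not tell look-alikes from the thing itself.
- r.look_for(camera, target): "point" ([x, y, z] in m, in world coordinates, good to about 4 mm: the middle of the surface that is visible of it).
- r.silhouettes(camera, target): "pixels" (384x512 bool, what is visible of it).
The state is a dict: "clock": time; "q": joint angles; "qd": joint speeds; "joint_torque": joint torques, N m; "tool_pos": TCP position; "eef_rot": TCP orientation; "contact_force": force on the tool from outside, world axes, zero at the start; "moment": the same for the moment, N m; "opening": opening from 0.0 (shut) to 1.0 (fully open); "finger_force": force on a finger pad.
Only numpy, scipy, OpenCV 4.12 (cv2) and the standard library are available. Lean on these libraries where they do the work, as an engineer would, in place of code of your own. Each camera call takes 0.05 s, during which the arm holds its last target. There are 200 camera calls.

### The job

One of the two white solvent bottles on the bench was left with its flip lid standing open. Push that lid over with the fingertips and press it gently down until it is fully shut, then take the hand away. Leave the bottle standing where it is, neither lifted, tipped nor shoved along, do not touch the shut bottle, and do not disturb the other things round the work.

Things in the scene. Friction and masses are not known exactly. Their poses are not given: they have to be found in the camera images.
- solvent_bottle: White round solvent bottle, loose, about 0.4 kg: body 66 mm across, white to 93 mm high, black neck, pale pump dish 62 mm across at 106 to 112 mm, and on top of it a pale round flip lid that stands open at the start. Origin: centre of the underside. z up; +x points to the lid's hinge side, -x to the side where the lid's free edge lies when shut. 119 mm high when shut.
- lid_hinge (a point): Middle of the lid's hinge pin, on the bottle's rim 29 mm toward the bottle's own +x, 113.5 mm above the bench. The pin runs along the bottle's y axis. Its axes are those of the bottle.
- lid_middle (a point): Centre of the lid's outer face (the top face when shut, at 119 mm; the face turned away from the bottle when it stands open). The lid is a disc 63 mm across and 6 mm thick; its free edge is 61 mm from the hinge pin. This point's z axis is the face's outward normal, its -x axis points from the hinge to the free edge.
- solvent_bottle_flip_lid (a joint): Angle of the lid, rad: 0 shut, 1.57 upright, 1.92 fully open (leaning back, away from the bottle). It starts between 1.4 and 1.85. A slightly stiff hinge: the lid stays at any angle, and about 0.4 N at its free edge moves it.
- shut_bottle: A second solvent bottle of the same make, 66 mm across, 119 mm high, loose, whose lid is already shut. Origin: centre of the underside. To be left alone.
- flux_bottle: Small amber dropper bottle with black cap, 35 mm across, 95 mm high, loose. Origin: centre of the underside. To be left alone.
- solder_reel: Blue and white reel of solder standing on its flange, 56 mm across, 43 mm high, loose. Origin: underside, 9 mm beside the centre. To be left alone.
- board: Green circuit board on four short posts, 56 x 82 x 17 mm, loose, the piece being cleaned. Origin: centre of the underside. To be left alone.
- acid_brush: Slim pale brush, 128 mm long along its y, 8 mm thick, lying flat, loose. Origin: centre of the underside. To be left alone.
- tweezers: Dark tweezers, 124 mm long along their y, 9 mm thick, lying flat, loose. Origin: centre of the underside. To be left alone.
Things that resemble listed ones, but are neither listed nor needed, are in the scene too. What is shaped like the solvent_bottle but purple or turquoise is not meant.

How it is judged:
By the outcome, as a careful person would: the job done as asked, in the order asked, and still so for the second after the job is handed in, with the robot touching nothing.
It also fails if it takes over 40 s, if anything falls off the work surface, if the arm or the gripper's body presses on something with over 40 N, if the wrist force passes 120 N, or if a joint passes its speed limit or range.

## Working session

There is one attempt and no reset: what is moved stays moved. The work goes in short steps, Python scripts to look and compute and a tool call to move; the robot and the scene stay as the last step left them, time stands still between calls to the robot, and variables do not carry over. Pictures are saved under pics/ and viewed, at most 10 in all, crops included, and the job is handed in when it is done.

Besides the shell and the picture viewer there is one more tool, called after "Request:" as a command line: name --argument value ..., lists and objects as JSON in quotes. play_rows: Moves the arm, as the interface text tells. Its arguments: {"type":"object","properties":{"translation":{"type":"array","items":{"type":"array","items":{"type":"number"}}},"delta_rot":{"type":"array","items":{"type":"array","items":{"type":"number"}}},"grip":{"type":"array","items":{"type":"number"}},"squeeze":{"type":"number"}},"required":["translation","delta_rot","grip"]}

```bash
mkdir -p pics; cat > h.py <<'E'
import numpy as np,cv2
from plant import r
def proj(c,P):
    K=np.array(c["intrinsics"]);R=np.array(c["rotation"]);
    if R.shape!=(3,3):
        from scipy.spatial.transform import Rotation as Ro; R=Ro.from_quat(R).as_matrix()
    p=(np.atleast_2d(P)-np.array(c["eye"]))@R
    q=np.c_[p[:,0],-p[:,1],-p[:,2]]@K.T
    return q[:,:2]/q[:,2:]
E
python3 - <<'E'
from h import *
ims=[]
for c in ["scene","side"]:
    im=r.snapshot(c); cv2.imwrite(f"pics/{c}0.png",im)
    for t in ["solvent_bottle","lid_hinge","lid_middle","shut_bottle"]:
        for d in r.look_for(c,t): print(c,t,np.round(d["point"],3),round(d["confidence"],2),proj(r.get_calibration(c),d["point"]).round())
    print(r.get_calibration(c))
E
```

```text
scene solvent_bottle [0.269 0.198 0.079] 0.92 [[134. 181.]]
scene solvent_bottle [0.604 0.087 0.081] 0.65 [[270. 148.]]
scene solvent_bottle [ 0.511 -0.078  0.086] 0.58 [[284. 204.]]
scene lid_hinge [0.502 0.064 0.109] 0.6 [[244. 163.]]
scene lid_hinge [ 0.513 -0.072  0.084] 0.6 [[283. 202.]]
scene lid_hinge [0.266 0.193 0.083] 0.58 [[134. 182.]]
scene lid_hinge [0.606 0.084 0.081] 0.57 [[272. 148.]]
scene lid_middle [0.524 0.097 0.141] 0.95 [[243. 142.]]
scene lid_middle [ 0.525 -0.062  0.119] 0.85 [[285. 188.]]
scene lid_middle [0.618 0.096 0.116] 0.79 [[273. 133.]]
scene lid_middle [0.274 0.213 0.118] 0.72 [[130. 166.]]
scene shut_bottle [ 0.512 -0.203  0.085] 0.73 [[321. 240.]]
{'intrinsics': array([[486.79864014,   0.        , 249.29394824],
       [  0.        , 486.79864014, 188.01432774],
       [  0.        ,   0.        ,   1.        ]]), 'eye': array([ 0.02387018, -0.57687522,  0.9797456 ]), 'rotation': array([ 0.32018855, -0.11071799, -0.29995827,  0.89176559])}
side solvent_bottle [0.508 0.057 0.086] 0.81 [[257. 192.]]
side solvent_bottle [0.61  0.082 0.085] 0.74 [[288. 
[... 340 characters left out ...]
82.]]
side lid_hinge [ 0.67  -0.009  0.037] 0.31 [[323. 208.]]
side lid_middle [0.52  0.094 0.138] 0.76 [[256. 167.]]
side lid_middle [ 0.526 -0.07   0.114] 0.67 [[287. 203.]]
side lid_middle [0.616 0.095 0.119] 0.62 [[288. 168.]]
side lid_middle [0.279 0.209 0.112] 0.53 [[154. 174.]]
side lid_middle [ 0.669 -0.009  0.038] 0.26 [[323. 208.]]
side shut_bottle [ 0.515 -0.214  0.075] 0.96 [[313. 251.]]
{'intrinsics': array([[472.91316046,   0.        , 259.24102603],
       [  0.        , 472.91316046, 191.44133573],
       [  0.        ,   0.        ,   1.        ]]), 'eye': array([ 0.0552613 , -0.9159284 ,  0.64901886]), 'rotation': array([ 0.50427871, -0.11864403, -0.17766045,  0.83669788])}
```

View pics/scene0.png

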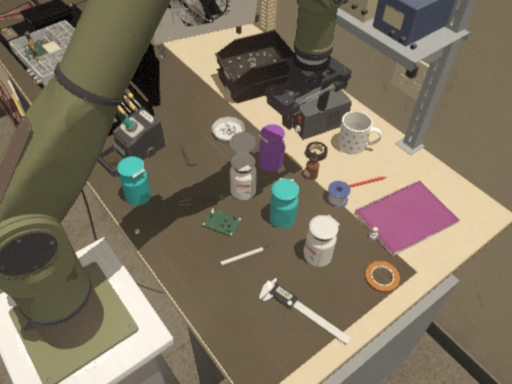

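View pics/side0.png

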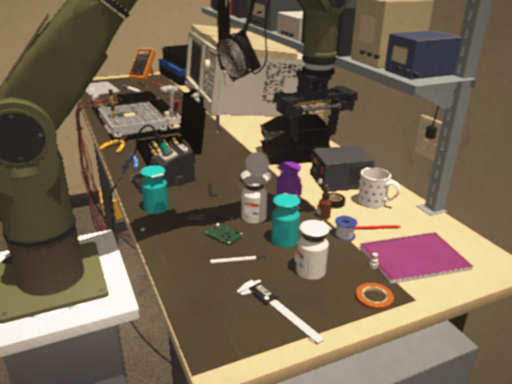

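```bash
cat > fit.py <<'E'
from h import *
from scipy.optimize import differential_evolution
def disc(c,u,v,rad,n=40):
    a=np.linspace(0,2*np.pi,n); return c+rad*(np.cos(a)[:,None]*u+np.sin(a)[:,None]*v)
X,Y,Z=np.eye(3)
def parts(x,y,yaw,th):
    o=np.array([x,y,0]); hx=np.array([np.cos(yaw),np.sin(yaw),0]); hy=np.array([-np.sin(yaw),np.cos(yaw),0])
    body=np.r_[disc(o,X,Y,.033),disc(o+.082*Z,X,Y,.033),disc(o+.093*Z,X,Y,.024)]
    dish=np.r_[disc(o+.106*Z,X,Y,.031),disc(o+.112*Z,X,Y,.031)]
    neck=np.r_[disc(o+.09*Z,X,Y,.018),disc(o+.11*Z,X,Y,.018)]
    e=-np.cos(th)*hx+np.sin(th)*Z; n=np.sin(th)*hx+np.cos(th)*Z
    H=o+.029*hx+.1135*Z; C=H+.0295*e
    lid=np.r_[disc(C-.0005*n,e,hy,.0315),disc(C+.0055*n,e,hy,.0315)]
    return [body,neck,dish,lid],H,C+.0055*n,e,n
def render(cal,p,s=1):
    m=np.zeros((384,512),np.uint8)
    for q in parts(*p)[0]:
        cv2.fillConvexPoly(m,cv2.convexHull((proj(cal,q)*16).round().astype(np.int32)),1,shift=4)
    return m.astype(bool)
E
python3 - <<'E'
from fit import *
M={};cal={};im={}
for c,px in [("scene",(243,182)),("side",(256,205))]:
    im[c]=r.snapshot(c);cal[c]=r.get_calibration(c)
    L=r.silhouettes(c,"solvent_bottle")
    m=[d["pixels"] for d in L if d["pixels"][px[1]-15:px[1]+10,px[0]-4:px[0]+4].mean()>.5]
    print(c,len(L),[int(k.sum()) for k in m])
    if m: M[c]=m[0]
def cost(p): return sum(1-(a&M[c]).sum()/(a|M[c]).sum() for c in M for a in [render(cal[c],p)])
for k in range(2):
    s=differential_evolution(cost,[(.48,.56),(.03,.12),(-np.pi,np.pi),(1.3,1.95)],seed=k,popsize=20,maxiter=60)
    print(s.x.round(4),s.fun)
p=s.x;print([a.round(4) for a in parts(*p)[1:]])
out=[]
for c,(u,v) in [("scene",(243,170)),("side",(256,188))]:
    I=im[c].copy();a=cv2.resize(I[v-50:v+50,u-40:u+40],None,fx=5,fy=5,interpolation=3)
    b=a.copy()
    for q in parts(*p)[0]:
        h=cv2.convexHull(((proj(cal[c],q)-[u-40,v-50]+.5)*5).astype(np.int32));cv2.polylines(b,[h],True,(0,0,255),1)
    out+=[a[:, :],b]
cv2.imwrite("pics/crop.png",cv2.resize(np.vstack([np.hstack(out[:2]),np.hstack(out[2:])]),(600*4//5,600)))
E
```

```text
scene 5 [1520]
side 5 [1530]
[0.505  0.0718 0.909  1.4721] 0.18579991584660782
[0.5051 0.0716 0.9206 1.4697] 0.1855954337550485
[array([0.5226, 0.0947, 0.1135]), array([0.5241, 0.0967, 0.1434]), array([-0.0611, -0.0803,  0.9949]), array([0.6023, 0.7919, 0.1009])]
```

View pics/crop.png

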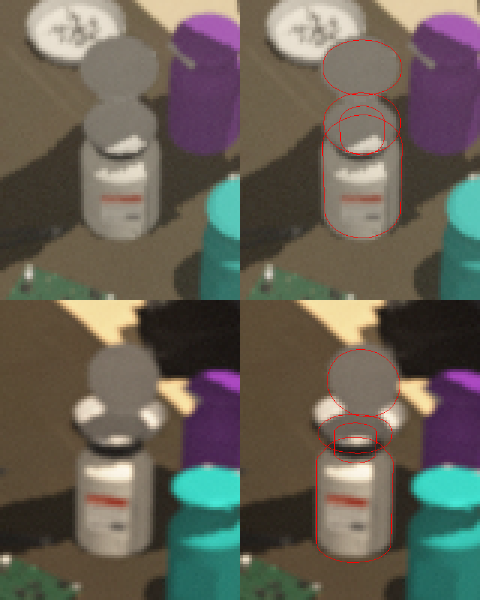

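The open-lid bottle is the white one at scene (243,180), with its lid disc at (242,143); the crop confirms it. The other white one, at (320,240), is shut. The turquoise (284,204) and (134,181) bottles and the purple (271,148) one are look-alikes. The hinge is on the far side (+x+y), so I push from behind toward the robot.

```bash
cat > plan.py <<'E'
from fit import *
from scipy.spatial.transform import Rotation as Ro
P=(.5051,.0716,.915,1.47)
h=np.array([np.cos(P[2]),np.sin(P[2]),0]);H=parts(*P)[1]
def st():
    s=r.get_state();R=Ro.from_quat(s["eef_rot"]).as_matrix();return s,R
def tcp(s,th,gap=0.):   # finger front-bottom corner on lid face at s, gap along n
    e=-np.cos(th)*h+np.sin(th)*Z;n=np.sin(th)*h+np.cos(th)*Z
    return H+s*e+(.0055+gap)*n+.009*h+.064*Z
E
python3 - <<'E'
from plan import *
s,R=st();print(s["clock"],s["tool_pos"],R.round(3).tolist(),s["contact_force"],s["opening"])
a=np.degrees(np.arctan2(R[1,0],R[0,0]));print("tool x heading",a,"want",np.degrees(P[2]),"or -180")
pre=tcp(.045,1.5,.04);print("pre",pre, "delta tool",R.T@(pre-s["tool_pos"]))
print("hd",h)
E
```

```text
0.7 [6.25028375e-01 1.46837991e-05 3.02786544e-01] [[-0.0, 1.0, 0.0], [1.0, 0.0, -0.0], [-0.0, 0.0, -1.0]] [ 0.9476797  -0.13088816  0.63605177] 0.9976083360391795
tool x heading 90.00097835977346 want 52.42563825447033 or -180
pre [0.55400694 0.13516578 0.22560582] delta tool [ 0.13515332 -0.07103016  0.0771688 ]
hd [0.60979058 0.79256259 0.        ]
```

Request:
play_rows --translation '[[0.032,-0.0106,0],[0.032,-0.0106,0],[0.032,-0.0106,0],[0.032,-0.0106,0],[0.032,-0.0106,0],[0,0,0],[0,0,0],[0,0,0],[0,0,0],[0,0,0],[0,0,0]]' --delta_rot '[[0,0,0],[0,0,0],[0,0,0],[0,0,0],[0,0,0],[0,0,9.4],[0,0,9.4],[0,0,9.4],[0,0,9.4],[0,0,0],[0,0,0]]' --grip '[-1,-1,-1,-1,-1,-1,-1,-1,-1,-1,-1]'

```text
clock: 2.08
tool_pos: [0.572, 0.1601, 0.3027]
eef_rot: [0.897, 0.443, 0.0, -0.0]
contact_force: [-0.6, -0.4, 0.7]
opening: 0.004
finger_force: 0.0
```

```bash
python3 - <<'E'
from plan import *
s,R=st();print(s["clock"],s["tool_pos"],R.round(3).tolist(),s["contact_force"],s["opening"])
for g in (.07,.03,.0): print(g,(R.T@(tcp(.045,1.47,g)-s["tool_pos"])).round(4))
im=r.snapshot("wrist");cv2.imwrite("pics/w1.png",im)
c=r.get_calibration("wrist");print(proj(c,[H,parts(*P)[2]]).round())
for t in("lid_middle","lid_hinge"):
  for d in r.look_for("wrist",t): print(t,np.round(d["point"],3),round(d["confidence"],2))
E
```

```text
2.075 [0.57195998 0.16012134 0.30273791] [[0.608, 0.794, 0.0], [0.794, -0.608, 0.0], [0.0, -0.0, -1.0]] [-0.56814285 -0.40628785  0.68287122] 0.0038961168558749298
0.07 [-0.0023  0.001   0.0729]
0.03 [-0.0421  0.0009  0.0769]
0.0 [-0.072   0.0008  0.0799]
[[258. 266.]
 [258. 282.]]
lid_middle [0.621 0.103 0.114] 0.7
lid_hinge [0.62  0.113 0.121] 0.86
lid_hinge [0.302 0.221 0.052] 0.68
lid_hinge [0.522 0.096 0.02 ] 0.62
```

View pics/w1.png

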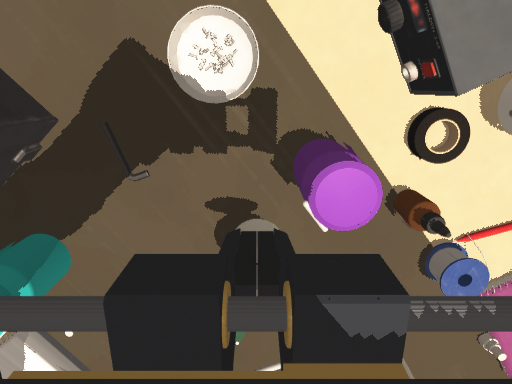

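The wrist view shows the closed fingers, the purple bottle at (345,190), and a grey arc at (256,225) just past the fingertips. I'll check that against the model.

```bash
python3 - <<'E'
from plan import *
c=r.get_calibration("wrist");print(c["eye"])
for n,q in zip(["body","neck","dish","lid"],parts(*P)[0]):
    u=proj(c,q);i=u[:,1].argmin();print(n,u.min(0).round(),u.max(0).round(),"top at",u[i].round(),q[i].round(3))
im=cv2.imread("pics/w1.png")
print(im[212:240:2,256].tolist())
E
```

```text
[0.61701826 0.21938786 0.38512144]
body [226. 216.] [290. 303.] top at [256. 216.] [0.524 0.099 0.   ]
neck [239. 264.] [277. 308.] top at [257. 264.] [0.515 0.086 0.09 ]
dish [225. 260.] [291. 321.] top at [256. 260.] [0.523 0.097 0.106]
lid [220. 260.] [297. 316.] top at [255. 260.] [0.524 0.101 0.112]
[[68, 89, 105], [64, 84, 100], [34, 43, 51], [56, 64, 72], [108, 120, 130], [110, 123, 133], [109, 122, 131], [108, 120, 130], [108, 120, 131], [104, 116, 126], [67, 74, 78], [66, 73, 77], [68, 75, 78], [66, 73, 77]]
```

Request:
play_rows --translation '[[0,0,0.025],[0,0,0.025],[0,0,0.027],[-0.016,0,0],[-0.016,0,0],[-0.016,0,0],[0,0,0],[0,0,0]]' --delta_rot '[[0,0,0],[0,0,0],[0,0,0],[0,0,0],[0,0,0],[0,0,0],[0,0,0],[0,0,0]]' --grip '[-1,-1,-1,-1,-1,-1,-1,-1]'

```text
clock: 3.22
tool_pos: [0.5433, 0.1226, 0.226]
eef_rot: [0.897, 0.442, 0.001, -0.0]
contact_force: [0.3, 0.7, 0.7]
opening: -0.001
finger_force: 0.0
```

```bash
python3 - <<'E'
from plan import *
s,R=st();print(s["clock"],s["tool_pos"],s["contact_force"])
p=s["tool_pos"]
for th in (1.47,1.35,1.2,1.05,.9,.75,.6,.45,.3,.2,.1,0):
    q=tcp(.045,th); print(th,(R.T@(q-p)*1000).round(1)); p=q
out=[]
for c,(u,v) in [("scene",(243,160)),("side",(256,175))]:
    a=r.snapshot(c)[v-50:v+50,u-60:u+60];out.append(cv2.resize(a,None,fx=3.3,fy=3.3,interpolation=2))
cv2.imwrite("pics/a2.png",np.hstack(out))
E
```

```text
3.225 [0.54326117 0.12257969 0.22597409] [0.25580132 0.74365266 0.72618468]
1.47 [-24.7   0.8   3.1]
1.35 [-5.4 -0.   0.2]
1.2 [-6.7 -0.   1.2]
1.05 [-6.4 -0.   2.2]
0.9 [-6.  -0.   3.1]
0.75 [-5.5 -0.   4. ]
0.6 [-4.9 -0.   4.7]
0.45 [-4.1 -0.   5.4]
0.3 [-3.2 -0.   6. ]
0.2 [-1.7 -0.   4.2]
0.1 [-1.2 -0.   4.4]
0 [-0.8 -0.   4.5]
```

View pics/a2.png

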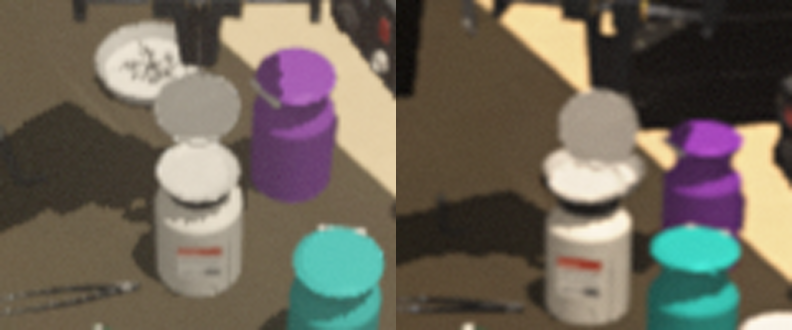

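The picture shows the fingers behind the lid (fingers at (200,45), lid at (197,105)), with nothing moved. Next I push along the arc.

Request:
play_rows --translation '[[-0.008,0,0.001],[-0.008,0,0.001],[-0.005,0,0.001],[-0.004,0,0],[-0.003,0,0],[-0.003,0,0],[-0.0035,0,0.0005],[-0.0035,0,0.0007],[-0.0032,0,0.001],[-0.0032,0,0.0012],[-0.003,0,0.0015],[-0.003,0,0.0016],[-0.0028,0,0.002],[-0.0027,0,0.002],[0,0,0]]' --delta_rot '[[0,0,0],[0,0,0],[0,0,0],[0,0,0],[0,0,0],[0,0,0],[0,0,0],[0,0,0],[0,0,0],[0,0,0],[0,0,0],[0,0,0],[0,0,0],[0,0,0],[0,0,0]]' --grip '[-1,-1,-1,-1,-1,-1,-1,-1,-1,-1,-1,-1,-1,-1,-1]'

```text
clock: 5.2
tool_pos: [0.5082, 0.0774, 0.212]
eef_rot: [0.897, 0.441, -0.0, -0.0]
contact_force: [1.0, 0.4, 0.3]
opening: 0.002
finger_force: 0.0
```

```bash
python3 - <<'E'
from plan import *
s,R=st();print(s["clock"],s["tool_pos"],s["contact_force"])
print("to .75",(R.T@(tcp(.045,.75)-s["tool_pos"])*1000).round(1),"to 0",(R.T@(tcp(.045,0)-s["tool_pos"])*1000).round(1))
out=[]
for c,(u,v) in [("scene",(243,160)),("side",(256,175))]:
    a=r.snapshot(c)[v-50:v+50,u-60:u+60];out.append(cv2.resize(a,None,fx=3.3,fy=3.3,interpolation=2))
cv2.imwrite("pics/a3.png",np.hstack(out))
E
```

```text
5.2 [0.50819159 0.07740056 0.21203166] [0.97036073 0.43504929 0.25753713]
to .75 [ 2.3  1.1 -0.2] to 0 [-13.5   1.1  29. ]
```

View pics/a3.png

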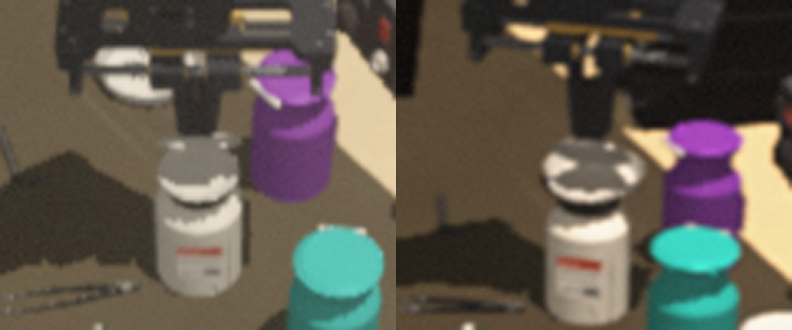

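The fingers carry the lid over (seen edge-on at (200,140)) and the bottle has not moved. I continue down along the arc.

Request:
play_rows --translation '[[-0.0025,0,0.0025],[-0.0025,0,0.0025],[-0.002,0,0.0027],[-0.002,0,0.0027],[-0.0015,0,0.003],[-0.0015,0,0.003],[-0.001,0,0.002],[-0.0005,0,0.002],[-0.0005,0,0.002],[-0.0005,0,0.002],[0,0,0.0015],[0,0,0]]' --delta_rot '[[0,0,0],[0,0,0],[0,0,0],[0,0,0],[0,0,0],[0,0,0],[0,0,0],[0,0,0],[0,0,0],[0,0,0],[0,0,0],[0,0,0]]' --grip '[-1,-1,-1,-1,-1,-1,-1,-1,-1,-1,-1,-1]'

```text
clock: 6.8
tool_pos: [0.4997, 0.0663, 0.1862]
eef_rot: [0.897, 0.442, -0.0, -0.0]
contact_force: [0.3, -0.2, 0.2]
opening: 0.008
finger_force: 0.0
```

Request:
play_rows --translation '[[0,0,0.001],[0,0,0.001],[0,0,0]]' --delta_rot '[[0,0,0],[0,0,0],[0,0,0]]' --grip '[-1,-1,-1]'

```text
clock: 7.18
tool_pos: [0.4998, 0.0663, 0.1843]
eef_rot: [0.897, 0.442, 0.0, -0.0]
contact_force: [-1.0, 0.5, -0.4]
opening: 0.002
finger_force: 0.0
```

Tip is at 120.3 mm. I go on in half-millimetre steps.

Request:
play_rows --translation '[[0,0,0.0005],[0,0,0.0005],[0,0,0.0005],[0,0,0]]' --delta_rot '[[0,0,0],[0,0,0],[0,0,0],[0,0,0]]' --grip '[-1,-1,-1,-1]'

```text
clock: 7.68
tool_pos: [0.4998, 0.0662, 0.1833]
eef_rot: [0.897, 0.441, 0.0, 0.0]
contact_force: [-2.0, -0.1, 5.4]
opening: 0.002
finger_force: 3.0
```

Request:
play_rows --translation '[[0,0,0.0005],[0,0,0.0005],[0,0,0]]' --delta_rot '[[0,0,0],[0,0,0],[0,0,0]]' --grip '[-1,-1,-1]'

```text
clock: 8.05
tool_pos: [0.4998, 0.0662, 0.1831]
eef_rot: [0.897, 0.441, 0.0, 0.0]
contact_force: [-3.5, 0.6, 14.7]
opening: 0.008
finger_force: 7.0
```

It stopped firmly at 119 mm with 15 N, so the lid is shut. I lift straight off and move clear.

Request:
play_rows --translation '[[0,0,-0.002],[0,0,-0.008],[0,0,-0.02],[0,0,-0.03],[0,0,-0.04],[0.04,0,-0.03],[0.05,0,0],[0.05,0,0],[0,0,0],[0,0,0]]' --delta_rot '[[0,0,0],[0,0,0],[0,0,0],[0,0,0],[0,0,0],[0,0,0],[0,0,0],[0,0,0],[0,0,0],[0,0,0]]' --grip '[-1,-1,-1,-1,-1,-1,-1,-1,-1,-1]'

```text
clock: 9.3
tool_pos: [0.5846, 0.1762, 0.3115]
eef_rot: [0.897, 0.441, -0.001, 0.0]
contact_force: [0.4, -0.3, 0.2]
opening: 0.006
finger_force: 0.0
```

```bash
python3 - <<'E'
from plan import *
s,R=st();print(s["clock"],s["tool_pos"],s["contact_force"])
out=[]
for c,(u,v) in [("scene",(243,170)),("side",(256,185))]:
    I=r.snapshot(c);a=cv2.resize(I[v-50:v+50,u-40:u+40],None,fx=5,fy=5,interpolation=2)
    for q in parts(*P[:3],0)[0]:
        k=cv2.convexHull(((proj(r.get_calibration(c),q)-[u-40,v-50]+.5)*5).astype(np.int32));cv2.polylines(a,[k],True,(0,0,255),1)
    out.append(a)
cv2.imwrite("pics/a4.png",np.hstack(out))
E
```

```text
9.3 [0.58461129 0.17618767 0.31151996] [ 0.38397507 -0.33324002  0.22094823]
```

View pics/a4.png

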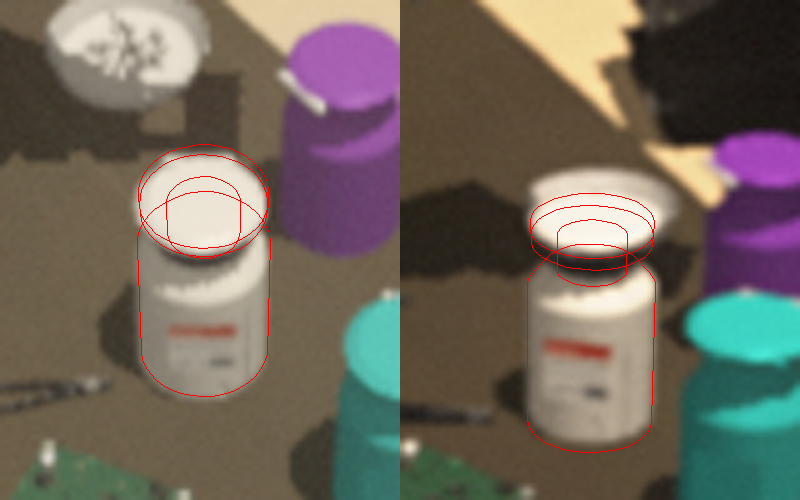

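The lid lies flat within the shut-lid outline at (203,200), and the bottle stands on its original outline. The white bits behind it in the side view are the dish.

```bash
python3 -c "
from plant import r
print(r.finish_job())"
```

```text
the job is handed in; nothing more can be done
None
```

I pushed the open flip lid over and pressed it fully shut, then took the hand clear and handed the job in; the bottle still matches its starting outline in the last picture, and nothing near it looks disturbed.

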